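Zero the cable cutter's length gauge and lock its stop leg at the length mark

TASK

Set up the cable cutter's length gauge: wind the handwheel clockwise by its crank knob until the gauge carriage touches the brass zero stop on the cutter head. Then draw the spring-loaded sliding leg out until its pointer stands on the red length marker, hold it there, and squeeze the red cam lever fully shut against the leg. Finish while still gripping leg and lever with the pointer on the marker; do not let go, and leave the other things on the table where they are.

Things in the scene. Friction and masses are not known exactly. Their poses are not given: they have to be found in the camera images.
- gauge: Cable cutter with length gauge, one fixed machine, turned up to 0.25 rad: dark base plate 134 x 474 x 12 mm, ivory cutter head (120 x 120 mm, top 90 mm high) at its +y end. Origin on the table, below the middle of the gauge rail, in the plane of the head's face. Axes: z up; -y along the gauge, away from the head; -x to the robot's side (cable trough, 28 mm high); +x to the yellow scale ledge (28 mm high).
- wheel (a joint): Angle (rad) of the black handwheel on the cutter head, 110 mm across, vertical axis, counted counter-clockwise seen from above. 0 = carriage hard on the zero stop. Starts 5.5 to 9.2, so wind it CLOCKWISE, up to one and a half turns, to 0. One turn moves the carriage 24 mm. It stays where it is left and takes about 3 N at the crank knob.
- wheel_hub (a point): Middle of the handwheel's top, on its axis, 112 mm above the table.
- crank_knob (a point): Middle of the upright black crank knob on the handwheel: 22 mm thick, from 114.5 to 160.5 mm above the table, its own axis 42 mm from the wheel's axis. It spins freely on its pin, so it can be gripped from above and carried round the hub without turning the gripper. This point is 139.5 mm above the table.
- carriage (a joint): Distance (m) of the gauge carriage from the zero stop, 0 = touching. The carriage is the grey block on the rail, 60 mm long, top 88 mm high; only the handwheel drives it, and it carries the leg along.
- zero_stop (a point): Tip of the brass stop stud on the cutter head's face, 6 mm out from it, 60 mm above the table.
- leg: Sliding leg: aluminium sleeve 18 mm wide, 120 mm long, 50 to 78 mm above the table, on a bar fixed to the carriage. Origin at table height under its inner end (by the carriage), middle of its width; axes as gauge, so it runs along -y. Slides out (-y) up to 85 mm against a return spring of 3 to 4.5 N; starts 0 to 10 mm out. Lever open: it springs back in if let go. Lever shut: locked.
- stop_plate (a point): On the inner face (looking at the carriage) of the leg's grey upright stop plate, 28 mm from the sleeve's side. The plate is 8 mm thick, 34 to 86 mm above the table, 56 mm wide and stands only on the robot's side (-x) of the sleeve. A finger beside the sleeve there, pushing this face to -y, draws the leg out.
- leg_grip (a point): Point in the sleeve's middle, 64 mm above the table, 12 mm inward of the stop plate's inner face: where a gripper closing across the leg (x) can straddle sleeve and lever. Measured along x from this point: sleeve's side at -9 mm; lever's outer face at +30 to +40 mm when open, +18 mm when shut (27 mm thick together). Fingers find nothing above 32 mm below them here; the carriage end (88 mm high) is 64 mm or more inward.
- lever (a joint): Angle (rad) of the red cam lever beside the leg, on its +x side. 0 = fully shut, lying along the leg; starts open at 0.30 to 0.38, tip swung away towards +x. It stays where it is left; pushing its outer half towards the leg (-x) with 3 to 6 N shuts it. Lever 80 mm long from hinge to tip, 8 mm thick, 53 to 75 mm above the table.
- lever_hinge (a point): Vertical hinge axis of the cam lever, 64 mm above the table, on the dark clamp collar at the leg's inner end (collar: first 24 mm of the leg, reaching 13 mm to -x and 26 mm to +x, 82 mm high).
- lever_tip (a point): Free end of the cam lever, in the middle of its thickness and height (64 mm above the table).
- pointer (a point): Lower tip of the leg's red pointer needle (3 mm wide), just over the yellow scale; fixed to the leg at x = +38, y = -112 mm of the leg's frame.
- length_mark (a point): Middle of the red length marker clipped on the yellow scale: 12 mm wide along the scale, white centre line, top 31 mm above the table; axes as gauge. It stays put. The pointer stands on it when the two differ by under 6 mm along y. From the zero position the leg must be drawn 35 to 70 mm out for that.
- screwdriver: Blue-handled screwdriver, 190 mm long, lying on the operator's side of the machine; origin under its middle. Leave alone.
- terminal_tray: Blue tray for terminals, 70 x 100 x 30 mm, beside the scale ledge; origin under its middle. Leave alone.
- tape_roll: Roll of masking tape lying flat, 92 mm across, 24 mm high, beyond the cutter head; origin under its middle. Leave alone.
- glue_bottle: Yellow bottle, 52 mm across, 150 mm high; origin under its middle. Leave alone.
- tumbler: Pink drinking tumbler with grey lid, 80 mm across, 152 mm high; origin under its middle. Leave alone.
- label_pads: Stack of yellow label pads, 75 x 105 x 29 mm; origin under its middle. Leave alone.
- cutters: Hand wire cutters with orange grips, 150 mm long, lying flat; origin near the middle. Leave alone.

How it is judged:
By the outcome, as a careful person would: the job done as asked, in the order asked, and still so for the second after the job is handed in, while the arm keeps its last pose, push and grip.
It also fails if it takes over 54 s, if anything falls off the work surface, if the arm or the gripper's body presses on something with over 40 N, if the wrist force passes 120 N, or if a joint passes its speed limit or range.

ROBOT

A 6-joint arm with a two-finger parallel gripper is mounted at the origin on the work surface. World frame = base frame: x ahead of the robot, y to its left, z up, the work surface at z = 0. Lengths are in mm, angles in rad, forces in N, time in s.
With the tool pointing down it reaches from about 300 to 775 mm from the base axis. Payload 14.6 kg.
Tool frame: the origin (TCP) lies at the very end of the fingers, on their centre line; the grasp point (between the pads) lies 19 mm behind it; z points along the fingers, y is the direction in which the jaws open and shut (so a half turn about z gives the same grasp; the last joint's range is limited). The gripper opens to 94 mm and grips with 3 to 60 N. Pads are 16 mm wide; open, the fingers measure 119 mm over their backs; the gripper's body (75 mm by 177 mm) begins 78 mm behind the grasp point.
Start: joints at [1.051, 0.3, 1.521, -0, 1.321, -0.067], TCP at [240.613, 494.565, 205.446] pointing down, gripper open.
Joint ranges: [-3.03, 3.03], [-0.79, 2.21], [0.23, 2.52], [-1.04, 4.18], [0, 3.07], [-2.55, 2.55]. Speed limits (rad/s): [2.22, 2.22, 2.57, 3.14, 3.14, 3.14].

INTERFACE

Orientations are given as [roll, pitch, yaw] about the fixed x, y, z axes, in that order (R = Rz(yaw) Ry(pitch) Rx(roll)).
In Python, from cell import manip gives the robot as it stands.
- The arm moves only by the shell command python3 -m inch 'ROWS' [FORCE]. ROWS is a JSON object of lists of equal length, an entry for each row: "grip": the opening, from -1 (shut) to 1 (fully open), so that 0 is half open; "travel": the shift along the world's x, y, z in cm, a list of three; "turn": the turn, a rotation vector about the world's x, y, z in degrees, a list of three. A call has 1 to 10 rows; each row is the pose to reach, as a shift and turn from the pose measured when the call began; what a row does not reach only later rows make up. A row lasts 1/8 s, in which the tool goes at most 62.5 mm and 10.7 degrees, less where a joint would pass 70% of its speed; a pose out of reach is approached as far as the arm can. A call with a gripper value outside its range is refused whole. The fingers move at their own pace and stop on an object; FORCE is the grip in N (left out, the last holds). Time passes only in rows, so rows that repeat a pose let the fingers close. It gives the time, the measured TCP pose, the force and the opening at its end, in the units of the state.
- manip.read_state(): the state, without advancing time (a new reading comes with each control period).
- manip.camera(name): name is "scene" or "top"; returns (picture, depth): 480x640x3 uint8, red, green, blue; 480x640 float32, mm along the optical axis (not along the pixel's ray), 0 where there is no reading.
- manip.calibration(name): a dict with "fx", "fy", "cx", "cy" (pixels), "k1" (the pictures are not rectified: a ray, as slopes to the right and down, at radius r is drawn at 1 + k1 r^2 times it, then the intrinsics apply), "world_from_camera" (4x4, takes a point from camera to world coordinates). Camera axes: x right, y up, looking along -z (the intrinsics and any distortion apply to the point x, -y, -z); pixel columns grow to the right and rows downward; lengths in mm; the calibration is good to about 2 mm. A picture is of the moment at which its call begins. calibration takes no time and is no camera call.
- manip.sign_off(): hands the job in, once; it reports no verdict.
Trained networks look in the newest picture that a camera, given by its name, has taken for a name from the list of things; names that differ only in an ending like _2 or _b are one class to them, and where a whole thing is asked for, a point or a joint stands for the part that bears it (a point fixed in the world has none). Each returns a list of dicts, best first, with "p" (0 to 1); they miss things now and then, are a little off and sometimes report something else, mostly with a low value. They report only what shows in the picture. A call takes as long as a camera call.
- manip.look_for(camera, label): "bbox" ([left, top, right, bottom] in pixels, round what is visible of it).
The state is a dict: "clock": time; "joints": joint angles; "qd": joint speeds; "effort": joint torques, N m; "eef_pos": TCP position; "eef_rot": TCP orientation; "wrist_force": force on the tool from outside, world axes, zero at the start; "moment": the same for the moment, N m; "finger_gap": finger opening in mm.
Only numpy, scipy, OpenCV 4.12 (cv2) and the standard library are available. Lean on these libraries where they do the work, as an engineer would, in place of code of your own. Each camera call takes 0.05 s, during which the arm holds its last target.

## Working session

There is one attempt and no reset: what is moved stays moved. The work goes in short steps, Python scripts to look and compute and a shell command to move; the robot and the scene stay as the last step left them, time stands still between calls to the robot, and variables do not carry over. Pictures are saved under pics/ and viewed, and the job is handed in when it is done.

```bash
ls; mkdir -p pics; python3 - <<'E'
from cell import manip
import cv2
for n in ("scene","top"):
    p,d=manip.camera(n); cv2.imwrite(f"pics/{n}0.png",p[:,:,::-1])
    import numpy as np; np.save(f"pics/{n}0_d.npy",d)
    c=manip.calibration(n); print(n,c)
print(manip.read_state())
E
```

```text
pics
scene {'fx': 574.4137108986254, 'fy': 574.4137108986254, 'cx': 323.98930385649015, 'cy': 237.91913486407992, 'k1': 0.055086274168765686, 'world_from_camera': array([[-5.29505466e-01, -4.27384129e-01,  7.32780163e-01,
         1.53923464e+03],
       [ 8.48212691e-01, -2.79587698e-01,  4.49851031e-01,
         6.33690665e+02],
       [ 1.26171277e-02,  8.59752014e-01,  5.10555856e-01,
         8.38770384e+02],
       [ 0.00000000e+00,  0.00000000e+00,  0.00000000e+00,
         1.00000000e+00]])}
top {'fx': 482.8188485966229, 'fy': 482.8188485966229, 'cx': 320.2928571154464, 'cy': 239.9803897765319, 'k1': -0.07382217548426812, 'world_from_camera': array([[-1.31556406e-02,  9.97137323e-01, -7.44586305e-02,
         4.43165472e+02],
       [-9.99901982e-01, -1.34757720e-02, -3.79867495e-03,
        -2.01851966e+01],
       [-4.79118810e-03,  7.44013582e-02,  9.97216868e-01,
         1.20747828e+03],
       [ 0.00000000e+00,  0.00000000e+00,  0.00000000e+00,
         1.00000000e+00]])}
{'clock': 0.1, 'joints': array([ 1.05139337e+00,  3.00431621e-01,  1.52148622e+00,  1.80086889e-06,
        1.32071089e+00, -6.66409163e-02]), 'qd': array([-2.47842823e-03, -1.37978476e-03, -2.41448023e-03,  1.11483319e-04,
        6.32974022e-05,  7.22679955e-04]), 'effort': array([ 1.23440201e-03, -5.32642579e+01, -3.53288269e+01,  7.10172113e-02,
        2.34550936e-02, -3.87439832e-05]), 'eef_pos': array([240.50826492, 494.37609512, 204.94811571]), 'eef_rot': array([-3.14055899e+00, -7.07345933e-05,  2.68883013e+00]), 'wrist_force': array([ 0.26000114, -0.3102957 ,  0.2404018 ]), 'moment': array([-0.01770756,  0.06281238,  0.00804694]), 'finger_gap': 93.87447590627865}
```

View pics/scene0.png

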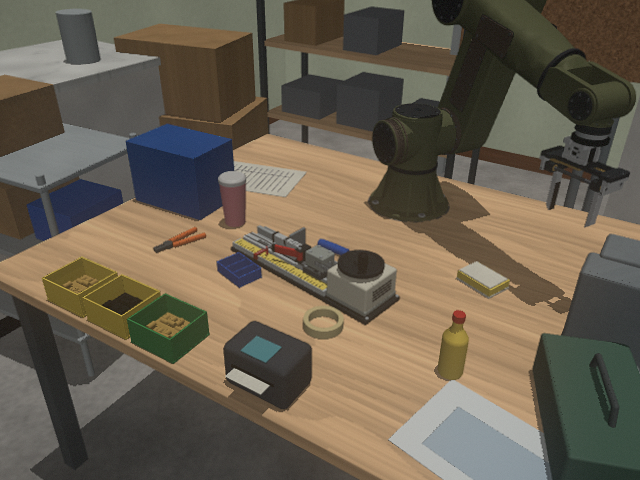

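View pics/top0.png

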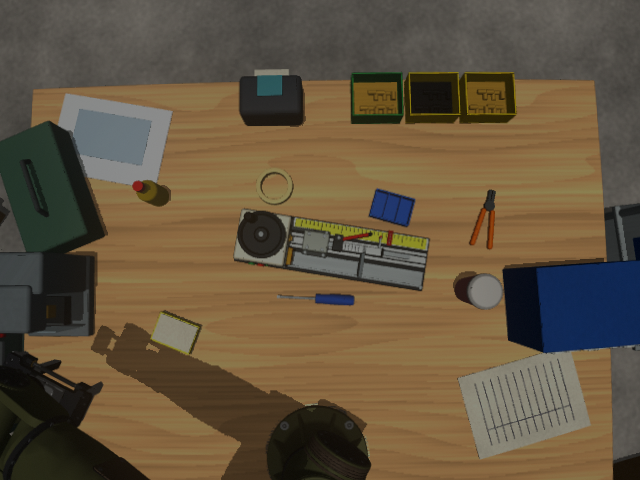

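```bash
cat > h.py <<'E'
import numpy as np, cv2
from cell import manip
def cal(n): return manip.calibration(n)
def ray(n,u,v):
    c=cal(n); pts=np.array([[[u,v]]],float)
    K=np.array([[c['fx'],0,c['cx']],[0,c['fy'],c['cy']],[0,0,1]])
    x,y=cv2.undistortPoints(pts,K,np.array([c['k1'],0,0,0,0.]))[0,0]
    T=c['world_from_camera']; return T[:3,3],T[:3,:3]@np.array([x,-y,-1.])
def atz(n,u,v,z):
    o,d=ray(n,u,v); return o+d*(z-o[2])/d[2]
def atd(n,u,v,dep):
    o,d=ray(n,u,v); return o+d*dep
def proj(n,P):
    c=cal(n); T=np.linalg.inv(c['world_from_camera']); p=T[:3,:3]@np.array(P,float)+T[:3,3]
    x,y=p[0]/-p[2],-p[1]/-p[2]; f=1+c['k1']*(x*x+y*y)
    return np.array([c['fx']*x*f+c['cx'],c['fy']*y*f+c['cy']])
def crop(img,x0,y0,x1,y1,s,out):
    cv2.imwrite(out,cv2.resize(img[y0:y1,x0:x1,::-1],None,fx=s,fy=s,interpolation=cv2.INTER_CUBIC))
E
python3 - <<'E'
import cv2
t=cv2.imread('pics/top0.png'); s=cv2.imread('pics/scene0.png')
cv2.imwrite('pics/t0c.png',cv2.resize(t[200:300,230:435],None,fx=3.9,fy=3.9,interpolation=cv2.INTER_CUBIC))
cv2.imwrite('pics/s0c.png',cv2.resize(s[210:330,220:410],None,fx=4,fy=4,interpolation=cv2.INTER_CUBIC))
E
```

```text
(no output)
```

View pics/t0c.png

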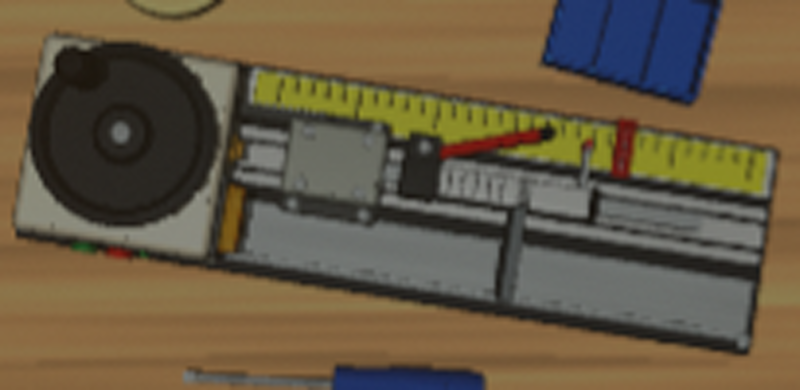

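View pics/s0c.png

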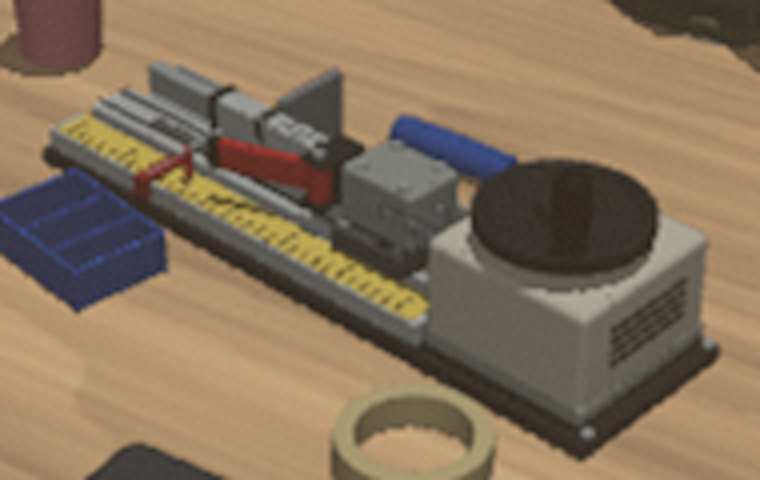

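```bash
python3 - <<'E'
from h import *
np.set_printoptions(precision=1,suppress=True)
C=lambda x,y:(230+(x+.5)/3.9-.5,200+(y+.5)/3.9-.5)
pts={'hA':(48,35,90),'hB':(240,65,90),'hC':(212,258,90),'hD':(15,235,90),'hub':(121,132,112),'knob':(77,66,160),'mark':(625,150,31),'ptip':(588,143,32),
'ledgeR1':(776,150,28),'ledgeL1':(250,66,28),'troughR':(748,350,12),'carA':(290,120,88),'carB':(388,125,88),'carC':(376,212,88),'carD':(285,200,88),'hinge':(425,147,82),'ltip':(547,131,75),'spTop':(525,200,86),'spBot':(508,300,86),'brass':(235,150,60),'sleeveend':(592,218,78)}
for k,(x,y,z) in pts.items(): print(k,atz('top',*C(x,y),z))
A,B,Cc,D=[atz('top',*C(*pts[k][:2]),90)[:2] for k in('hA','hB','hC','hD')]
print(np.linalg.norm(A-B),np.linalg.norm(B-Cc),np.linalg.norm(Cc-D),np.linalg.norm(D-A),(A+B+Cc+D)/4)
for p,q in((A,B),(D,Cc)): v=p-q; print('yaw from y',np.arctan2(-v[0],v[1]))
for p,q in((A,D),(B,Cc)): v=p-q; print('yaw from x',np.arctan2(v[1],v[0]))
d=np.load('pics/top0_d.npy')
for k,(x,y,z) in pts.items():
    u,v=C(x,y); print(k,atd('top',u,v,d[int(round(v)),int(round(u))]))
for k in['wheel_hub','crank_knob','length_mark','pointer','lever_tip','lever_hinge','leg_grip','stop_plate','zero_stop','carriage','leg','lever','gauge']:
    r=manip.look_for('top',k)
    if r: b=r[0]['bbox']; print(k,np.array(b),r[0]['p'])
print(manip.read_state()['clock'])
E
```

```text
hA [602.7 166.4  90. ]
hB [582.9  51.2  90. ]
hC [467.9  68.9  90. ]
hD [483.  186.2  90. ]
hub [541.7 119.8 112. ]
knob [574.9 138.4 160. ]
mark [ 533.3 -186.    31. ]
ptip [ 538.  -162.7   32. ]
ledgeR1 [ 532.3 -281.8   28. ]
ledgeL1 [589.9  48.9  28. ]
troughR [ 406.6 -264.    12. ]
carA [549.6  21.8  88. ]
carB [545.9 -36.7  88. ]
carC [494.  -28.8  88. ]
carD [501.9  25.2  88. ]
hinge [532.9 -58.8  82. ]
ltip [ 542.1 -132.9   75. ]
spTop [ 500.  -117.8   86. ]
spBot [ 440.7 -106.5   86. ]
brass [534.3  56.7  60. ]
sleeveend [ 489.1 -158.5   78. ]
116.85104794776194 116.35570314708396 118.33493299223971 121.32409933818947 [534.1 118.2]
yaw from y -0.17025738604634075
yaw from y -0.12811551309644664
yaw from x -0.16419402818879575
yaw from x -0.1520840938499607
hA [603.2 167.   86.2]
hB [592.1  55.9  16.6]
hC [469.4  74.2  22.7]
hD [486.2 203.   -0.9]
hub [541.3 119.3 115.9]
knob [574.9 138.3 160.2]
mark [ 533.5 -186.2   29.5]
ptip [ 535.9 -159.6   57.6]
ledgeR1 [ 534.1 -287.3    3.6]
ledgeL1 [592.2  50.    9.5]
troughR [ 406.6 -264.3   10.2]
carA [551.3  22.4  71. ]
carB [549.5 -37.3  48.6]
carC [495.9 -29.2  45.2]
carD [503.8  26.7  51.5]
hinge [532.8 -58.8  82.4]
ltip [ 542.4 -133.1   72.3]
spTop [ 500.4 -118.4   78.9]
spBot [ 440.5 -112.6    7.8]
brass [533.9  56.3  65.5]
sleeveend [ 489.  -158.4   79.5]
wheel_hub [236.3 210.6 289.4 259.6] 0.76
crank_knob [236.3 213.  283.4 261. ] 0.91
length_mark [387.8 227.6 392.7 245.1] 0.57
pointer [329.8 233.2 383.8 277.7] 0.85
lever_tip [337.3 230.5 374.6 241.5] 0.42
lever_hinge [332.9 232.8 384.2 277. ] 0.84
leg_grip [329.7 229.9 385.  278.9] 0.64
stop_plate [332.9 230.  380.8 276.9] 0.81
zero_stop [232.8 209.5 428.6 289.5] 0.74
carriage [293.2 225.7 407.8 277. ] 0.71
leg [331.3 233.3 383.  276.9] 0.75
lever [344.8 229.4 372.1 240.5] 0.67
gauge [231.3 208.4 429.7 291.2] 0.93
0.75
```

```bash
cat >> h.py <<'E'
def cloud(n,d,x0,y0,x1,y1):
    c=cal(n); v,u=np.mgrid[y0:y1,x0:x1]; K=np.array([[c['fx'],0,c['cx']],[0,c['fy'],c['cy']],[0,0,1]])
    q=cv2.undistortPoints(np.stack([u.ravel(),v.ravel()],1)[:,None].astype(float),K,np.array([c['k1'],0,0,0,0.]))[:,0]
    dep=d[y0:y1,x0:x1].ravel(); T=c['world_from_camera']
    P=np.stack([q[:,0]*dep,-q[:,1]*dep,-dep],1)@T[:3,:3].T+T[:3,3]
    return P.reshape(y1-y0,x1-x0,3)
E
python3 - <<'E'
from h import *
np.set_printoptions(precision=1,suppress=True)
d=np.load('pics/top0_d.npy'); P=cloud('top',d,230,200,435,300).reshape(-1,3)
img=cv2.imread('pics/top0.png')[200:300,230:435,::-1].reshape(-1,3).astype(int)
k=P[:,2]>140; print('knob',k.sum(),P[k].mean(0),P[k].min(0),P[k].max(0))
w=(P[:,2]>105)&(P[:,2]<125)&(P[:,1]>40); c,r=cv2.minEnclosingCircle(P[w][:,:2].astype(np.float32)); print('wheel',w.sum(),P[w].mean(0),c,r)
s=(P[:,2]>74)&(P[:,2]<82)&(P[:,1]<-70); 
def rect(m,nm): print(nm,m.sum(),cv2.minAreaRect(P[m][:,:2].astype(np.float32)),P[m].mean(0))
h=(P[:,2]>86)&(P[:,2]<100)&(P[:,1]>40); rect(h,'head')
cr=(P[:,2]>83)&(P[:,2]<94)&(P[:,1]<40)&(P[:,1]>-45)
rect(cr,'carriage'); rect(s,'sleeve')
b=(P[:,2]>8); rect(b,'machine>8')
y=(img[:,0]>120)&(img[:,1]>110)&(img[:,2]<80); rect(y,'yellow'); 
v,l=P[y][:,:2]-P[y][:,:2].mean(0),0; print('pca',np.linalg.svd(v,full_matrices=False)[2])
r=(img[:,0]>90)&(img[:,1]<50)&(img[:,2]<60)&(P[:,1]<-170); rect(r,'mark')
E
```

```text
knob 165 [513.1  65.5 647.6] [443.2 -20.2 141.3] [ 585.5  150.9 1207.5]
wheel 1514 [539.1 118.2 109.5] (541.7987060546875, 119.41758728027344) 55.08441162109375
head 708 ((536.23828125, 118.23194885253906), (123.60771179199219, 118.35640716552734), 80.44527435302734) [518.  112.1  89.5]
carriage 491 ((525.4140625, -4.445030212402344), (59.88800811767578, 45.92417907714844), 80.0002670288086) [525.3  -4.3  87.8]
sleeve 431 ((507.85504150390625, -144.78433227539062), (98.5283203125, 140.03976440429688), 19.79820442199707) [ 507.5 -125.3   77.5]
machine>8 10891 ((509.44464111328125, -42.04615783691406), (482.7458801269531, 245.78671264648438), 89.41384887695312) [507.  -45.5  59.1]
yellow 2648 ((511.70355224609375, -43.277587890625), (515.4138793945312, 246.7735595703125), 89.02859497070312) [532.5 -14.3  12.1]
pca [[-0.1 -1. ]
 [ 1.  -0.1]]
mark 47 ((535.1481323242188, -184.7999725341797), (8.652389526367188, 33.82322311401367), 79.61351776123047) [ 534.2 -184.7   31. ]
```

```bash
python3 - <<'E'
from h import *
np.set_printoptions(precision=1,suppress=True)
d=np.load('pics/top0_d.npy'); d=np.where(d>0,d,np.nan); P=cloud('top',d,230,200,435,300).reshape(-1,3)
k=(P[:,2]>150)&(P[:,2]<170); print('knob',k.sum(),P[k].mean(0),P[k].min(0),P[k].max(0),cv2.minEnclosingCircle(P[k][:,:2].astype(np.float32)))
hub=np.array([541.8,119.4]); kk=(P[k].min(0)+P[k].max(0))[:2]/2-hub; print(kk,np.hypot(*kk),np.arctan2(kk[1],kk[0]))
s=np.load('pics/scene0_d.npy'); s=np.where(s>0,s,np.nan); Q=cloud('scene',s,220,210,410,330).reshape(-1,3)
w=(Q[:,2]>106)&(Q[:,2]<118); print('wheel scene',w.sum(),cv2.minEnclosingCircle(Q[w][:,:2].astype(np.float32)),np.median(Q[w],0))
k=(Q[:,2]>125)&(Q[:,2]<170); print('knob scene',k.sum(),Q[k].mean(0),Q[k].min(0),Q[k].max(0))
E
```

```text
knob 79 [574.8 141.  159.1] [565.3 131.5 150.3] [585.5 150.9 165.7] ((575.0039672851562, 141.68557739257812), 10.81247615814209)
[33.6 21.8] 40.0620225835367 0.574800282412504
wheel scene 812 ((540.2470703125, 120.99006652832031), 58.98662567138672) [544.4 122.5 109.4]
knob scene 179 [580.8 146.2 147. ] [564.7 130.9 125. ] [589.3 156.2 164.8]
```

```bash
python3 -m inch '{"grip":[0,0,0,0,0,0,0,0,0,0],"travel":[[4,-4,0],[8,-8,0],[12,-12,0],[16,-16,0],[20,-20,0],[24,-24,0],[28,-28.5,0],[31,-32.5,0],[33.5,-35.3,0],[33.5,-35.3,0]],"turn":[[0,0,-9],[0,0,-18],[0,0,-27],[0,0,-36],[0,0,-45],[0,0,-54],[0,0,-63],[0,0,-70],[0,0,-74],[0,0,-74]]}' 20
```

```text
clock: 2.0
eef_pos: [576.5, 139.7, 204.9]
eef_rot: [-3.141, 0.0, 1.394]
wrist_force: [-0.1, 0.1, 0.5]
finger_gap: 46.7
```

```bash
python3 -m inch '{"grip":[0,0,0,0,0,-0.8,-0.8,-0.8],"travel":[[-0.1,0.15,-2],[-0.1,0.15,-4],[-0.1,0.15,-6],[-0.1,0.15,-8],[-0.1,0.15,-8.3],[-0.1,0.15,-8.3],[-0.1,0.15,-8.3],[-0.1,0.15,-8.3]],"turn":[[0,0,0],[0,0,0],[0,0,0],[0,0,0],[0,0,0],[0,0,0],[0,0,0],[0,0,0]]}' 20
python3 - <<'E'
from h import *
p,d=manip.camera('scene'); crop(p,220,180,410,330,4,'pics/s1.png'); print(manip.read_state()['wrist_force'])
E
```

```text
clock: 3.0
eef_pos: [575.6, 141.3, 122.6]
eef_rot: [3.142, 0.0, 1.394]
wrist_force: [-2.4, -2.2, 5.9]
finger_gap: 21.9
[-2.63295375  0.63069072  3.29370241]
```

View pics/s1.png

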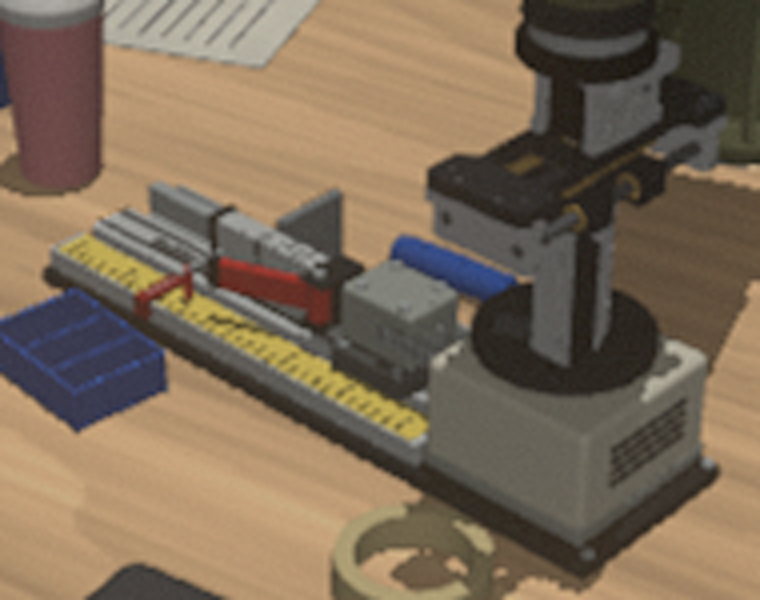

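```bash
python3 - <<'E'
import numpy as np
a=np.radians(33.0)
for i in range(1,22):
    b=a-np.radians(20*i); print(i,round(4.2*(np.cos(b)-np.cos(a)),2),round(4.2*(np.sin(b)-np.sin(a)),2))
E
```

```text
1 0.57 -1.34
2 0.65 -2.8
3 0.22 -4.19
4 -0.66 -5.36
5 -1.88 -6.15
6 -3.3 -6.48
7 -4.75 -6.3
8 -6.05 -5.64
9 -7.04 -4.57
10 -7.61 -3.23
11 -7.69 -1.78
12 -7.26 -0.38
13 -6.39 0.78
14 -5.16 1.58
15 -3.74 1.91
16 -2.29 1.73
17 -0.99 1.07
18 0.0 -0.0
19 0.57 -1.34
20 0.65 -2.8
21 0.22 -4.19
```

```bash
python3 -m inch '{"grip":[-0.8,-0.8,-0.8,-0.8],"travel":[[0.57,-1.34,0],[0.65,-2.8,0],[0.22,-4.19,0],[0.22,-4.19,0]],"turn":[[0,0,0],[0,0,0],[0,0,0],[0,0,0]]}' 20
python3 -c "
from cell import manip
s=manip.read_state();print(s['wrist_force'],s['eef_pos'])"
```

```text
clock: 3.55
eef_pos: [576.6, 98.6, 122.6]
eef_rot: [-3.139, 0.0, 1.393]
wrist_force: [-9.7, 3.1, 4.5]
finger_gap: 21.4
[-9.69919496  3.14085345  4.51889268] [576.56115334  98.56660034 122.64443858]
```

```bash
python3 - <<'E'
import numpy as np
c=np.array([540.5,119.4]);p=np.array([576.6,98.6])
for i in range(1,11):
    b=np.radians(-30-20*i); print(i,np.round((c+42*np.array([np.cos(b),np.sin(b)])-p)/10,2))
E
```

```text
1 [-0.91 -1.14]
2 [-2.17 -1.87]
3 [-3.61 -2.12]
4 [-5.05 -1.87]
5 [-6.31 -1.14]
6 [-7.25 -0.02]
7 [-7.75  1.35]
8 [-7.75  2.81]
9 [-7.25  4.18]
10 [-6.31  5.3 ]
```

```bash
python3 -m inch '{"grip":[-0.8,-0.8,-0.8,-0.8,-0.8,-0.8,-0.8,-0.8,-0.8],"travel":[[-0.91,-1.14,0],[-2.17,-1.87,0],[-3.61,-2.12,0],[-5.05,-1.87,0],[-6.31,-1.14,0],[-7.25,-0.02,0],[-7.75,1.35,0],[-7.75,2.81,0],[-7.75,2.81,0]],"turn":[[0,0,0],[0,0,0],[0,0,0],[0,0,0],[0,0,0],[0,0,0],[0,0,0],[0,0,0],[0,0,0]]}' 20
python3 -c "
from cell import manip
s=manip.read_state();print(s['wrist_force'],s['eef_pos'])"
```

```text
clock: 4.68
eef_pos: [498.8, 127.9, 122.7]
eef_rot: [-3.138, -0.001, 1.394]
wrist_force: [-3.0, 3.4, 1.9]
finger_gap: 21.7
[-3.01253689  3.36546436  1.90489044] [498.78965575 127.92782024 122.67052261]
```

```bash
python3 - <<'E'
import numpy as np
c=np.array([540.5,119.4]);p=np.array([498.8,127.9])
for i in range(1,12):
    b=np.radians(-191-20*i); print(i,np.round((c+42*np.array([np.cos(b),np.sin(b)])-p)/10,2))
E
```

```text
1 [0.57 1.31]
2 [1.53 2.41]
3 [2.8  3.12]
4 [4.24 3.35]
5 [5.68 3.07]
6 [6.93 2.32]
7 [7.84 1.19]
8 [ 8.32 -0.19]
9 [ 8.29 -1.65]
10 [ 7.77 -3.01]
11 [ 6.81 -4.11]
```

```bash
python3 -m inch '{"grip":[-0.8,-0.8,-0.8,-0.8,-0.8,-0.8,-0.8,-0.8],"travel":[[0.57,1.31,0],[1.53,2.41,0],[2.8,3.12,0],[4.24,3.35,0],[5.68,3.07,0],[6.93,2.32,0],[7.84,1.19,0],[8.2,0.35,0]],"turn":[[0,0,0],[0,0,0],[0,0,0],[0,0,0],[0,0,0],[0,0,0],[0,0,0],[0,0,0]]}' 20
python3 -c "
from h import *
p,d=manip.camera('top'); crop(p,230,200,435,300,3.9,'pics/t2.png'); np.save('pics/t2_d.npy',d)
p,d=manip.camera('scene'); crop(p,220,180,410,330,4,'pics/s2.png')
s=manip.read_state();print(s['wrist_force'],s['eef_pos'])"
```

```text
clock: 5.68
eef_pos: [580.4, 130.8, 122.6]
eef_rot: [-3.135, 0.0, 1.394]
wrist_force: [-13.4, -0.3, 7.2]
finger_gap: 21.2
[-8.31527198 -4.72029743  5.55578932] [580.51493122 130.26116909 122.63511856]
```

View pics/t2.png

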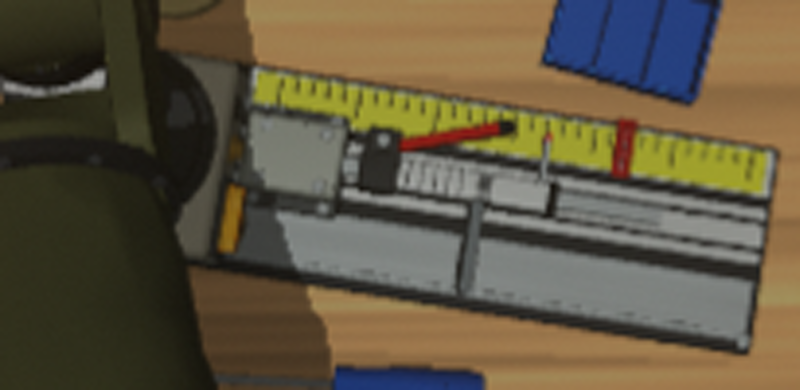

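View pics/s2.png

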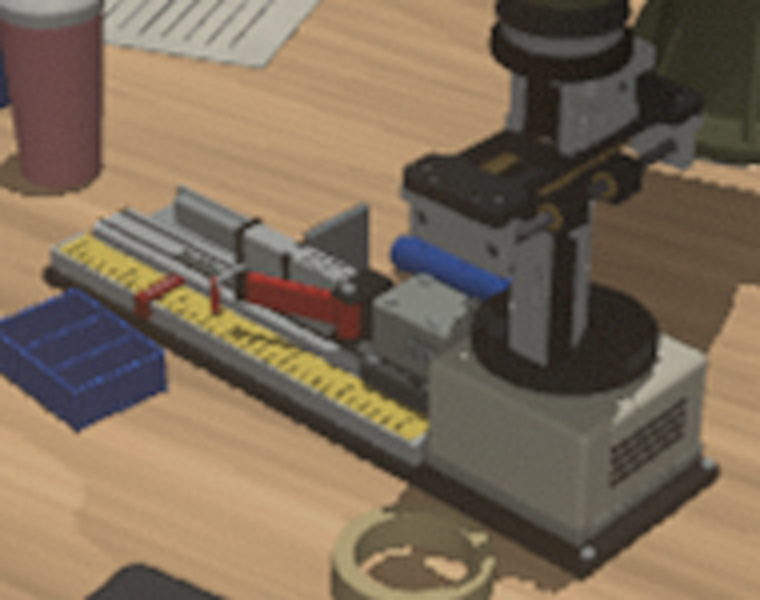

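```bash
python3 -m inch '{"grip":[-0.8,-0.8,-0.8,-0.8],"travel":[[0.15,-0.4,0],[0.18,-0.75,0],[0.18,-1.1,0],[0.18,-1.4,0]],"turn":[[0,0,0],[0,0,0],[0,0,0],[0,0,0]]}' 20
python3 -c "
from cell import manip
s=manip.read_state();print(s['wrist_force'],s['eef_pos'])"
```

```text
clock: 6.28
eef_pos: [581.9, 116.5, 122.6]
eef_rot: [-3.134, 0.0, 1.394]
wrist_force: [-8.0, 3.6, 4.2]
finger_gap: 21.6
[-7.99609017  3.56864479  4.21088151] [581.85469097 116.53521777 122.62834314]
```

```bash
python3 -m inch '{"grip":[-0.8,-0.8,-0.8],"travel":[[-0.03,-0.2,0],[-0.07,-0.4,0],[-0.1,-0.6,0]],"turn":[[0,0,0],[0,0,0],[0,0,0]]}' 20
python3 -c "
from cell import manip
s=manip.read_state();print(s['wrist_force'],s['eef_pos'])"
```

```text
clock: 6.65
eef_pos: [581.1, 111.5, 122.7]
eef_rot: [-3.134, -0.002, 1.394]
wrist_force: [0.7, 17.2, -1.6]
finger_gap: 21.8
[ 0.66151085 17.1754704  -1.55413731] [581.11655659 111.49093078 122.70424785]
```

```bash
python3 -m inch '{"grip":[-0.8,-0.8,-0.8],"travel":[[-0.03,-0.2,0],[-0.03,-0.2,0],[-0.03,-0.2,0]],"turn":[[0,0,0],[0,0,0],[0,0,0]]}' 20
python3 -c "
from h import *
p,d=manip.camera('top'); crop(p,230,200,435,300,3.9,'pics/t3.png'); np.save('pics/t3_d.npy',d); cv2.imwrite('pics/t3_full.png',p[:,:,::-1])
s=manip.read_state();print(s['wrist_force'],s['eef_pos'])"
```

```text
clock: 7.02
eef_pos: [581.1, 111.5, 122.7]
eef_rot: [-3.135, -0.006, 1.394]
wrist_force: [1.1, 15.7, -2.2]
finger_gap: 21.7
[ 1.74169904 15.37038148 -2.52016857] [581.12863963 111.51457054 122.72047554]
```

View pics/t3.png

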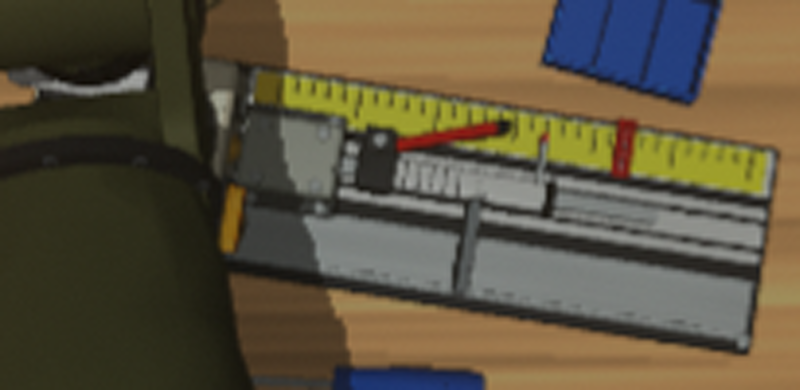

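```bash
python3 -m inch '{"grip":[-0.8,0,0,0,0,0,0],"travel":[[-0.03,-0.2,0],[-0.03,-0.2,0],[-0.03,-0.2,0],[0,-0.1,1],[0,-0.1,4],[0,-0.1,7],[0,-3,8.5]],"turn":[[0,0,0],[0,0,0],[0,0,0],[0,0,0],[0,0,0],[0,0,0],[0,0,0]]}' 20
python3 - <<'E'
from h import *
np.set_printoptions(precision=1,suppress=True)
d=np.load('pics/t3_d.npy'); d=np.where(d>0,d,np.nan); P=cloud('top',d,230,200,435,300).reshape(-1,3)
img=cv2.imread('pics/t3_full.png')[200:300,230:435,::-1].reshape(-1,3).astype(int)
psi=-0.174; ex=np.array([np.cos(psi),np.sin(psi)]); ey=np.array([-np.sin(psi),np.cos(psi)])
O=np.array([525.4,-4.4])+ey*62.6  # approx gauge origin
print('O',O)
G=np.c_[(P[:,:2]-O)@ex,(P[:,:2]-O)@ey,P[:,2]]
def st(m,n): 
    g=G[m]; print(n,m.sum(),'lo',np.percentile(g,3,axis=0),'hi',np.percentile(g,97,axis=0),'mean',g.mean(0))
red=(img[:,0]>90)&(img[:,1]<60)&(img[:,2]<70)
st(red&(G[:,1]<-215)&(G[:,1]>-260),'mark')
st(red&(G[:,1]<-150)&(G[:,1]>-215)&(G[:,2]<50),'ptip')
st(red&(G[:,1]>-190)&(G[:,2]>55),'lever')
st((G[:,2]>72)&(G[:,2]<82)&(abs(G[:,0])<15)&(G[:,1]<-100),'sleeve')
st((G[:,2]>80)&(G[:,2]<92)&(G[:,0]<-16)&(G[:,1]<-120),'plate')
st((G[:,2]>84)&(G[:,2]<94)&(abs(G[:,0])<35)&(G[:,1]>-90)&(G[:,1]<-0),'carr')
C=lambda x,y:(230+(x+.5)/3.9-.5,200+(y+.5)/3.9-.5)
for n,(x,y,z) in {'mark':(625,149,31),'markT':(627,120,31),'markB':(621,178,31),'ptip':(544,136,32),'plateT':(476,200,86),'plateB':(460,293,86),'slend':(548,200,78),'ltip':(505,128,75),'carR':(343,160,88),'sleeveMid':(470,183,78)}.items():
    p=atz('top',*C(x,y),z)[:2]; print(n,p,(p-O)@ex,(p-O)@ey)
E
```

```text
clock: 7.95
eef_pos: [581.6, 82.2, 210.2]
eef_rot: [-3.138, -0.006, 1.396]
wrist_force: [-0.2, -0.5, -0.7]
finger_gap: 47.1
O [536.2  57.3]
mark 58 lo [  24.6 -243.3   27. ] hi [  56.3 -233.7   35. ] mean [  41.4 -238.5   30.8]Traceback (most recent call last):
  File "<stdin>", line 13, in <module>
  File "<stdin>", line 10, in st
    return _quantile_unchecked(
        a, q, axis, out, overwrite_input, method, keepdims, weights)
    return _ureduce(a,
                    func=_quantile_ureduce_func,
    ...<5 lines>...
                    overwrite_input=overwrite_input,
                    method=method)
    r = func(a, **kwargs)
    result = _quantile(arr,
                       quantiles=q,
    ...<2 lines>...
                       out=out,
                       weights=wgt)
    slices_having_nans = np.isnan(arr[-1, ...])
                                  ~~~^^^^^^^^^
IndexError: index -1 is out of bounds for axis 0 with size 0
```

```bash
cat > m.py <<'E'
from h import *
import sys
np.set_printoptions(precision=1,suppress=True)
psi=-0.174; ex=np.array([np.cos(psi),np.sin(psi)]); ey=np.array([-np.sin(psi),np.cos(psi)])
O=np.array([525.4,-4.4])+ey*62.6
def run(p,d):
    d=np.where(d>0,d,np.nan); P=cloud('top',d,230,200,435,300).reshape(-1,3)
    img=p[200:300,230:435].reshape(-1,3).astype(int)
    G=np.c_[(P[:,:2]-O)@ex,(P[:,:2]-O)@ey,P[:,2]]
    def st(m,n):
        g=G[m]
        if len(g)>3: print(n,m.sum(),'lo',np.percentile(g,3,axis=0),'hi',np.percentile(g,97,axis=0),'mean',g.mean(0))
        else: print(n,g)
    red=(img[:,0]>90)&(img[:,1]<60)&(img[:,2]<70)
    st(red&(G[:,1]<-228)&(G[:,1]>-260),'mark')
    red2=(img[:,0]>img[:,1]+35)&(img[:,0]>img[:,2]+35)&(abs(img[:,1]-img[:,2])<30)
    st(red2&(G[:,1]<-165)&(G[:,1]>-228)&(G[:,0]>20),'ptip')
    st(red&(G[:,1]>-200)&(G[:,2]>55),'lever')
    st((G[:,2]>72)&(G[:,2]<82)&(abs(G[:,0])<15)&(G[:,1]<-110),'sleeve')
    st((G[:,2]>80)&(G[:,2]<92)&(G[:,0]<-16)&(G[:,1]<-120),'plate')
    st((G[:,2]>84)&(G[:,2]<94)&(abs(G[:,0])<35)&(G[:,1]>-90)&(G[:,1]<0),'carr')
E
python3 - <<'E'
from m import *
print('O',O); run(cv2.imread('pics/t3_full.png')[:,:,::-1],np.load('pics/t3_d.npy'))
C=lambda x,y:(230+(x+.5)/3.9-.5,200+(y+.5)/3.9-.5)
for n,(x,y,z) in {'mark':(625,149,31),'markT':(627,120,31),'markB':(621,178,31),'ptip':(544,136,32),'plateT':(476,200,86),'plateB':(460,293,86),'slend':(548,200,78),'ltip':(505,128,75),'carR':(343,160,88),'sleeveMid':(470,183,78)}.items():
    p=atz('top',*C(x,y),z)[:2]; print(n,p,(p-O)@ex,(p-O)@ey)
E
```

```text
O [536.2  57.3]
mark 58 lo [  24.6 -243.3   27. ] hi [  56.3 -233.7   35. ] mean [  41.4 -238.5   30.8]
ptip [[  36.2 -186.4   55.4]]
lever 82 lo [  14.4 -153.2   61.4] hi [ 36.1 -99.   78.2] mean [  24.7 -124.3   72.9]
sleeve 386 lo [  -8.7 -252.9   72.4] hi [   8.3 -113.2   81.3] mean [  -0.1 -173.5   77.1]
plate 72 lo [ -62.3 -153.6   81.8] hi [ -17.9 -145.9   89.7] mean [ -40.6 -149.8   85.7]
carr 494 lo [-21.2 -78.9  84.6] hi [21.3 -8.  91.9] mean [ -0.1 -37.4  87.9]
mark [ 534. -186.] 39.88581330321602 -239.9799456404708
markT [ 552.2 -187.7] 58.152971095746786 -238.49519990707907
markB [ 515.8 -183.1] 21.462312039490364 -240.22719919097563
ptip [ 542.8 -135.2] 39.736089326921245 -188.42562746390658
plateT [500.4 -88.6] -10.022042666541509 -149.8109157518502
plateB [445.2 -78.1] -66.20042093543586 -149.04474622111354
slend [ 500.2 -132.3] -2.6279436402254785 -192.93728386111422
ltip [ 544.3 -107.5] 36.44268453893454 -160.9042245737926
carR [525.3  -9.6] 0.7681580446109033 -67.73077949855278
sleeveMid [511.1 -85.6] -0.0086491479064862 -145.06959386312198
```

```bash
python3 -m inch '{"grip":[1,1,1,1,1,1,1,1],"travel":[[-1.5,-4,0],[-3,-8,0],[-5,-12,0],[-6.36,-15.5,-1],[-6.36,-15.5,-4],[-6.36,-15.5,-8],[-6.36,-15.5,-11],[-6.36,-15.5,-11.2]],"turn":[[0,0,0],[0,0,0],[0,0,0],[0,0,0],[0,0,0],[0,0,0],[0,0,0],[0,0,0]]}' 20
python3 -c "
from h import *
p,d=manip.camera('top'); crop(p,230,200,435,300,3.9,'pics/t4.png')
p,d=manip.camera('scene'); crop(p,220,180,410,330,4,'pics/s4.png')
"
```

```text
clock: 8.95
eef_pos: [517.3, -72.8, 97.3]
eef_rot: [-3.135, -0.006, 1.396]
wrist_force: [-0.1, 0.3, -0.1]
finger_gap: 94.2
```

View pics/s4.png

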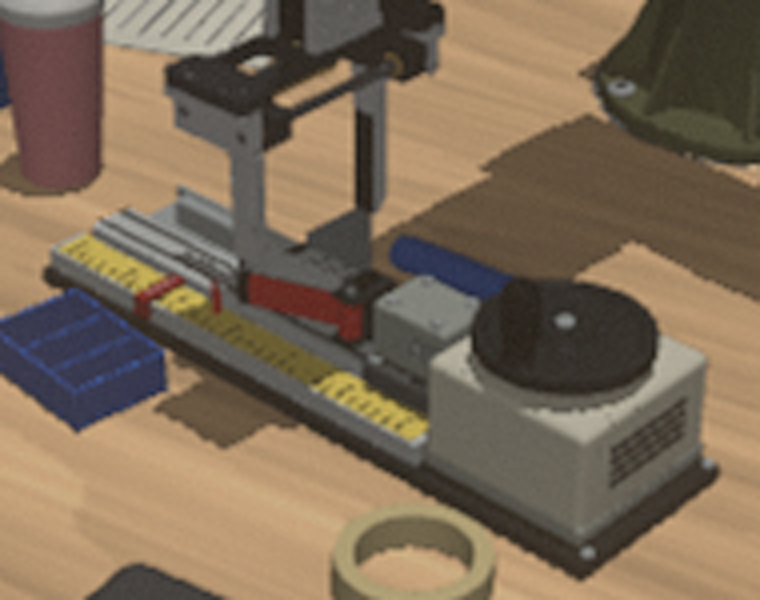

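View pics/t4.png

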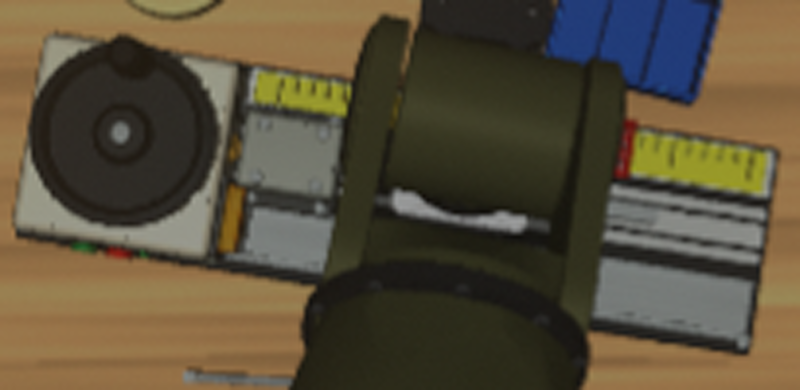

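```bash
python3 - <<'E'
from m import *
C=lambda q:((q-np.array([220,180]))*4)
t=np.array([517.3,-72.8]); print('gauge tcp',(t-O)@ex,(t-O)@ey)
for dx in (47,59.5,-47,-59.5):
  for dy in (-8,8):
    p=t+dx*ex+dy*ey; print(dx,dy,C(proj('scene',[p[0],p[1],97.3])))
for g in ((14,-90,75),(36,-161,75),(40,-161,75)):
    p=O+g[0]*ex+g[1]*ey; print(g,C(proj('scene',[p[0],p[1],g[2]])))
E
```

```text
gauge tcp 3.863944120201666 -131.3694695038137
47 -8 [246.2 260.7]
47 8 [264.5 270. ]
59.5 -8 [231.6 268.4]
59.5 8 [249.9 277.8]
-47 -8 [350.7 205.1]
-47 8 [368.9 213.7]
-59.5 -8 [364.  198.1]
-59.5 8 [382.1 206.5]
(14, -90, 75) [345.4 297.1]
(36, -161, 75) [239.9 269.6]
(40, -161, 75) [235.3 272.1]
```

```bash
python3 -m inch '{"grip":[1,1,1,1],"travel":[[0.1,0,-2],[0.1,0,-4],[0.1,0,-5.2],[0.1,0,-5.2]],"turn":[[0,0,0],[0,0,0],[0,0,0],[0,0,0]]}' 30
python3 -c "
from h import *
p,d=manip.camera('scene'); crop(p,220,180,410,330,4,'pics/s5.png')
s=manip.read_state();print(s['wrist_force'],s['eef_pos'])"
```

```text
clock: 9.55
eef_pos: [519.7, -73.1, 47.8]
eef_rot: [-3.139, -0.006, 1.396]
wrist_force: [-0.6, -0.1, 0.8]
finger_gap: 94.3
[ 0.12322652 -0.6294458  -0.13633278] [519.93531972 -73.07248992  48.25957475]
```

View pics/s5.png

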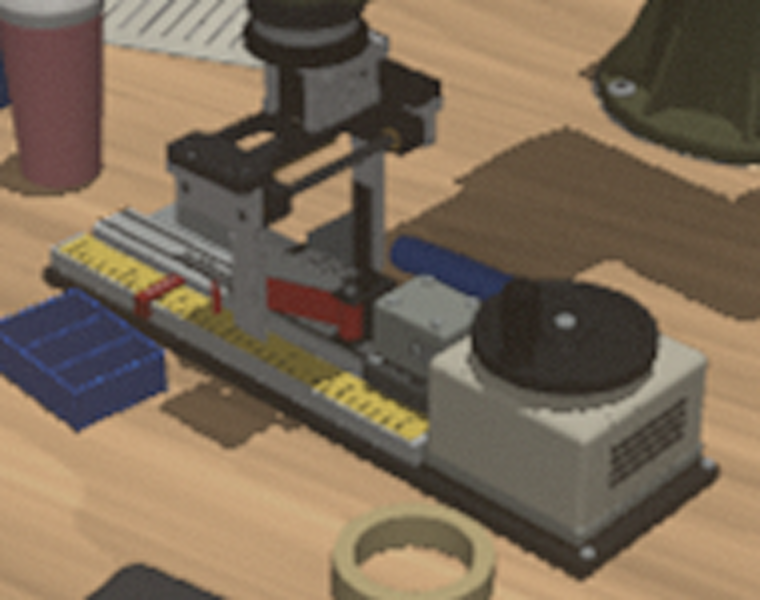

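```bash
python3 -m inch '{"grip":[1,1,1,1,1,1,1,1,1,1],"travel":[[-0.27,-0.58,-0.1],[-0.38,-1.17,-0.2],[-0.48,-1.75,-0.2],[-0.59,-2.34,-0.2],[-0.69,-2.93,-0.2],[-0.8,-3.5,-0.2],[-0.9,-4.1,-0.2],[-1.01,-4.68,-0.2],[-1.13,-5.25,-0.2],[-1.13,-5.25,-0.2]],"turn":[[0,0,0],[0,0,0],[0,0,0],[0,0,0],[0,0,0],[0,0,0],[0,0,0],[0,0,0],[0,0,0],[0,0,0]]}' 30
python3 -c "
from h import *
p,d=manip.camera('scene'); crop(p,220,180,410,330,4,'pics/s6.png'); cv2.imwrite('pics/s6_full.png',p[:,:,::-1]);np.save('pics/s6_d.npy',d)
s=manip.read_state();print(s['wrist_force'],s['eef_pos'])"
```

```text
clock: 10.85
eef_pos: [508.5, -126.0, 46.2]
eef_rot: [-3.139, -0.006, 1.396]
wrist_force: [2.7, 2.3, 1.8]
finger_gap: 94.3
[2.74136773 3.80780219 1.72573174] [ 508.53431628 -125.77123448   46.15163666]
```

View pics/s6.png

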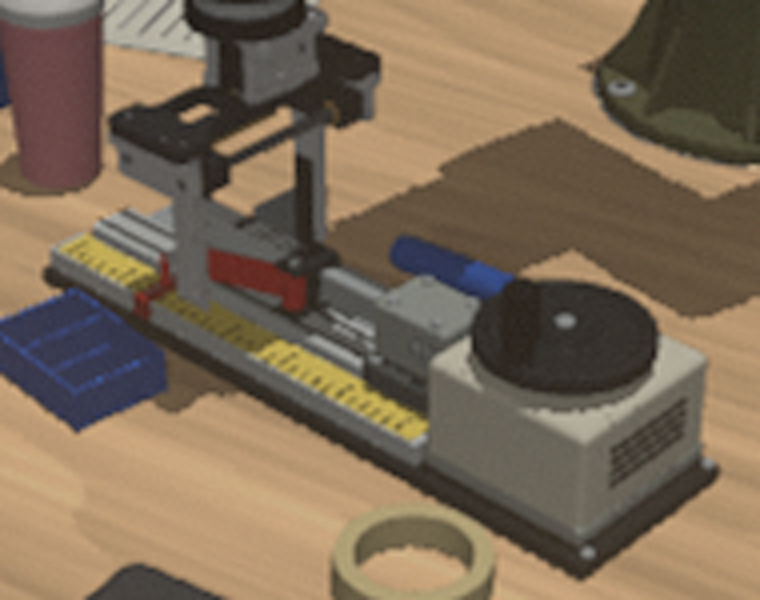

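```bash
python3 - <<'E'
from m import *
s=cv2.imread('pics/s6_full.png'); cv2.imwrite('pics/s6z.png',cv2.resize(s[235:265,240:285],None,fx=16,fy=16,interpolation=cv2.INTER_CUBIC))
Z=lambda q:(q-np.array([240,235])+.5)*16-.5
for g in ((24,-239,31),(38,-239,31),(55,-239,31),(38,-235,32),(38,-233,32),(38,-235,60)):
    p=O+g[0]*ex+g[1]*ey; print(g,Z(proj('scene',[p[0],p[1],g[2]])))
E
```

```text
(24, -239, 31) [377.  235.4]
(38, -239, 31) [314.4 268.1]
(55, -239, 31) [237.4 308.3]
(38, -235, 32) [330.7 271.7]
(38, -233, 32) [338.9 276.2]
(38, -235, 60) [323.1 126.4]
```

View pics/s6z.png

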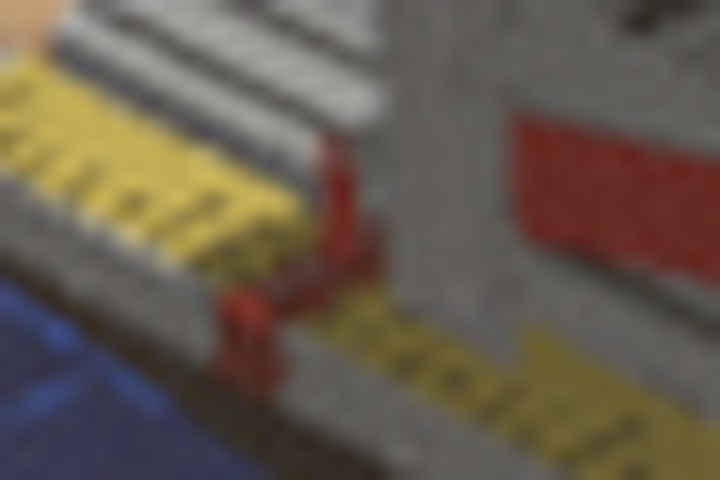

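```bash
python3 -m inch '{"grip":[1,1,1],"travel":[[-0.05,-0.35,-0.05],[-0.1,-0.65,-0.1],[-0.1,-0.65,-0.1]],"turn":[[0,0,0],[0,0,0],[0,0,0]]}' 30
python3 - <<'E'
from m import *
p,d=manip.camera('scene'); cv2.imwrite('pics/s7z.png',cv2.resize(p[235:265,240:285,::-1],None,fx=16,fy=16,interpolation=cv2.INTER_CUBIC))
t,d=manip.camera('top'); crop(t,230,200,435,300,3.9,'pics/t7.png')
s=manip.read_state();q=s['eef_pos'][:2]-O;print(s['wrist_force'],s['eef_pos'],q@ex,q@ey)
E
```

```text
clock: 11.28
eef_pos: [507.3, -132.4, 45.0]
eef_rot: [-3.139, -0.006, 1.396]
wrist_force: [0.4, 3.0, 1.5]
finger_gap: 93.7
[-0.1  4.4  1.8] [ 507.3 -132.3   45. ] 4.33933434871402 -191.66512123181613
```

View pics/s7z.png

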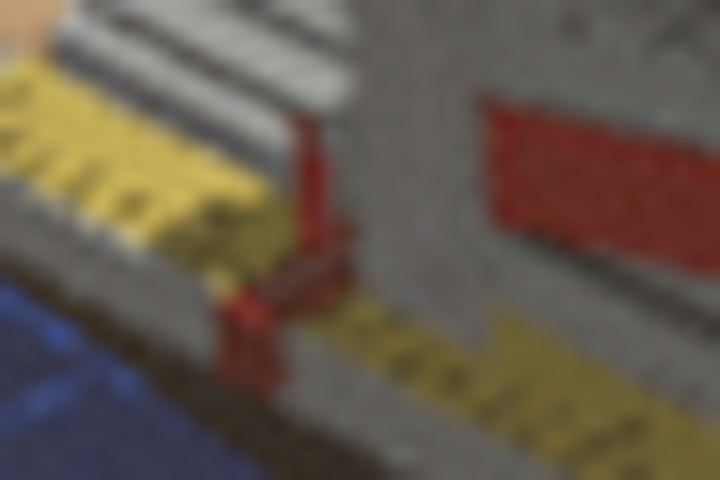

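View pics/t7.png

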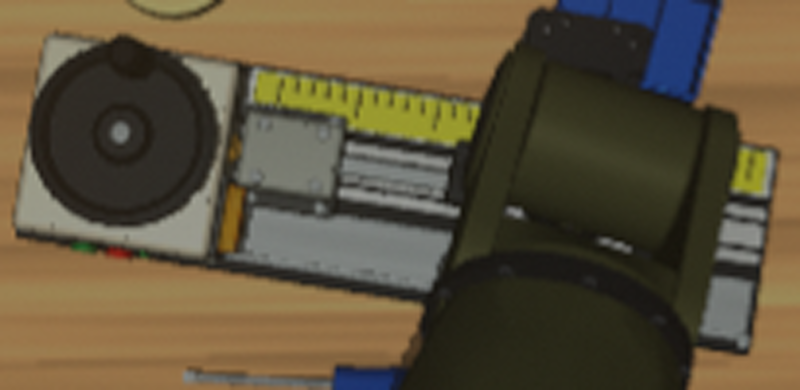

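```bash
python3 -m inch '{"grip":[-1,-1,-1,-1,-1,-1,-1,-1],"travel":[[0,-0.05,0],[0,-0.05,0],[0,-0.05,0],[0,-0.05,0],[0,-0.05,0],[0,-0.05,0],[0,-0.05,0],[0,-0.05,0]],"turn":[[0,0,0],[0,0,0],[0,0,0],[0,0,0],[0,0,0],[0,0,0],[0,0,0],[0,0,0]]}' 35
python3 - <<'E'
from m import *
p,d=manip.camera('scene'); cv2.imwrite('pics/s8z.png',cv2.resize(p[235:265,240:285,::-1],None,fx=16,fy=16,interpolation=cv2.INTER_CUBIC)); crop(p,220,180,410,330,4,'pics/s8.png')
s=manip.read_state();q=s['eef_pos'][:2]-O;print(s['wrist_force'],s['eef_pos'],s['finger_gap'],q@ex,q@ey)
E
```

```text
clock: 12.38
eef_pos: [504.9, -132.2, 44.8]
eef_rot: [-3.133, -0.006, 1.396]
wrist_force: [-19.9, 8.0, 13.7]
finger_gap: 25.9
[-19.7   7.6  13.5] [ 504.9 -132.2   44.8] 25.96877881825297 1.9568026349089611 -192.02409731249867
```

View pics/s8z.png

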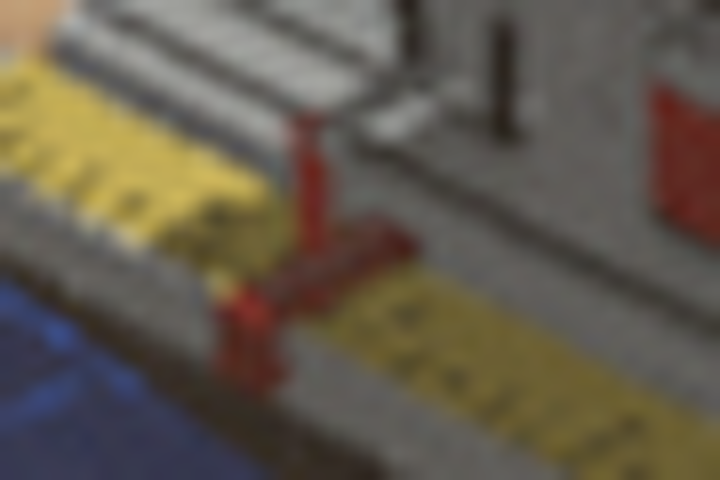

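View pics/s8.png

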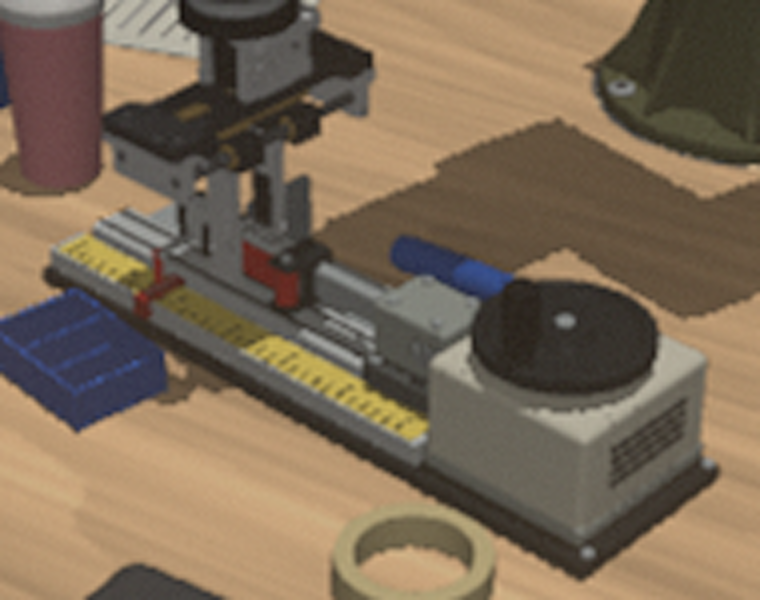

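```bash
python3 -m inch '{"grip":[-1,-1,-1,-1],"travel":[[-0.02,-0.05,0],[-0.02,-0.05,0],[-0.02,-0.05,0],[-0.02,-0.05,0]],"turn":[[0,0,0],[0,0,0],[0,0,0],[0,0,0]]}' 35
python3 - <<'E'
from m import *
p,d=manip.camera('scene'); cv2.imwrite('pics/s9z.png',cv2.resize(p[230:275,240:300,::-1],None,fx=12,fy=12,interpolation=cv2.INTER_CUBIC))
t,d=manip.camera('top'); cv2.imwrite('pics/t9.png',t[:,:,::-1])
s=manip.read_state();q=s['eef_pos'][:2]-O;print(s['wrist_force'],s['eef_pos'],s['finger_gap'],q@ex,q@ey)
E
```

```text
clock: 12.92
eef_pos: [504.4, -132.5, 44.9]
eef_rot: [-3.132, -0.007, 1.396]
wrist_force: [-4.4, 6.1, 2.4]
finger_gap: 25.5
[-4.2  5.7  3.3] [ 504.4 -132.6   44.9] 25.82463761818714 1.5390285345834833 -192.4677984460798
```

View pics/s9z.png

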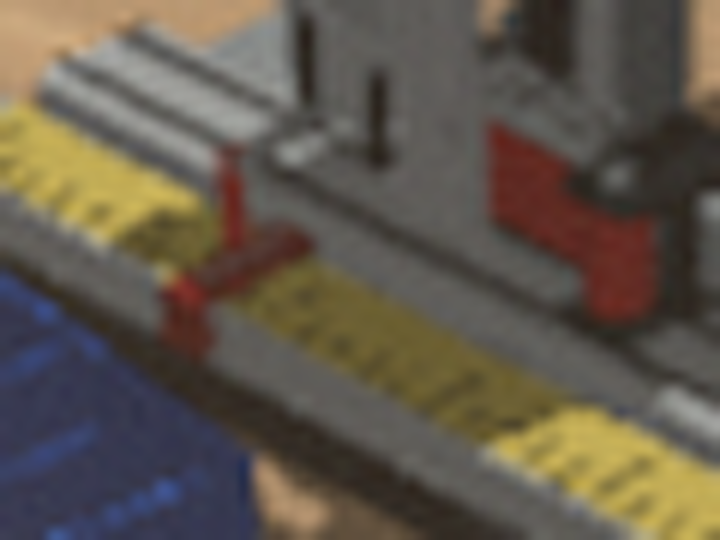

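View pics/t9.png

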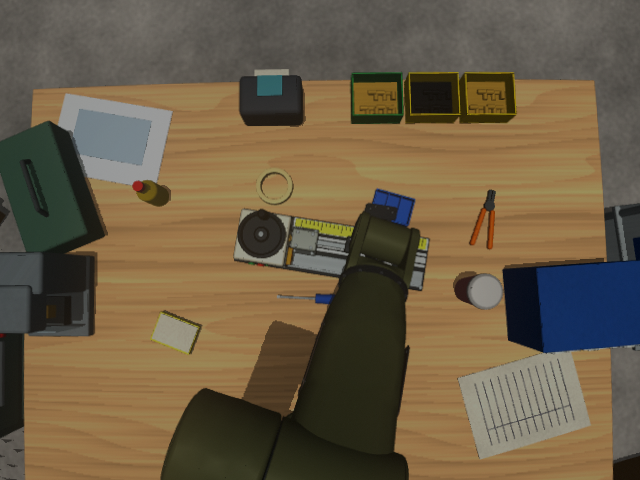

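```bash
python3 - <<'E'
from m import *
p=np.mean([manip.camera('scene')[0].astype(float) for _ in range(4)],0)
r=p[:,:,0]-(p[:,:,1]+p[:,:,2])/2
print(np.round(r[240:262,252:270]).astype(int)); print(np.round(p[240:262,252:270,1]).astype(int))
for g in [(38,y,z) for z in (33,45,55) for y in (-236,-239,-242)]+[(x,-239,31) for x in (20,30,40,50,60)]:
    q=O+g[0]*ex+g[1]*ey; print(g,proj('scene',[q[0],q[1],g[2]]))
E
```

```text
[[ 1  3  3  3  4  2  1  0  0  2  2  3  4  3  4  3  2  3]
 [ 2  2  1  2  2  3  2  7  6  1  3  3  2  3  3  4  3  4]
 [ 2  2  2  2  1  8 21 29 16  2  3  2  1  2  3  4  5  6]
 [ 5  2  3  2  1 11 32 28  7  3  5  3  2  3  4  4  4  5]
 [44 25  6  2  1 12 41 47 13  4  5  7  7  5  4  4  4  5]
 [63 55 43 24  6 12 45 70 24  2  3  5  6  7  6  4  4  3]
 [67 68 65 57 35 13 40 69 23  1  3  4  4  4  7  7  6  5]
 [55 46 49 53 42 25 44 68 30  5  2  2  3  3  5  5  6  6]
 [36 27 31 32 33 33 49 68 40 18 13 16 12  5  3  3  4  5]
 [32 30 31 35 34 33 49 67 50 34 29 32 32 20  8  3  4  3]
 [28 28 32 35 35 28 42 54 40 31 31 34 38 34 10  2  3  3]
 [26 33 29 31 36 31 31 30 30 30 33 38 34 27 14  4  3  2]
 [ 9 28 41 37 30 31 31 32 35 39 38 37 32 31 28 21 12  4]
 [ 1 31 63 72 46 30 34 46 44 34 34 36 34 35 33 31 29 22]
 [ 3 29 62 79 68 44 39 37 31 30 33 34 30 26 28 34 36 33]
 [ 2 18 42 56 58 30 20 23 28 34 31 32 32 28 32 35 34 35]
 [ 2 19 42 42 43 21  9 10 18 28 31 32 35 35 32 32 35 34]
 [ 6 28 46 42 43 27 10  3  5 10 21 33 32 27 29 33 35 34]
 [ 9 25 37 40 42 32 12  3  4  4  7 13 18 26 34 30 26 32]
 [11 12 16 27 32 
[... 1511 characters left out ...]
 48  43  43  40  54  82  93  90  92  93  96  85  80  90  87  77  86]
 [ 46  44  45  44  44  69  89  93  93  92  94  93  94  96  97  88  82  90]
 [ 44  44  45  44  45  61  79  90  92  92  93  92  92  95  95  95  94  91]
 [ 50  46  44  45  46  46  55  68  80  91  93  92  94  91  94  94  96  91]]
(38, -236, 33) [259.9 251.1]
(38, -239, 33) [259.1 250.6]
(38, -242, 33) [258.4 250.2]
(38, -236, 45) [259.7 247.2]
(38, -239, 45) [258.9 246.8]
(38, -242, 45) [258.2 246.4]
(38, -236, 55) [259.6 243.9]
(38, -239, 55) [258.8 243.5]
(38, -242, 55) [258.  243.1]
(20, -239, 31) [264.2 248.7]
(30, -239, 31) [261.4 250.1]
(40, -239, 31) [258.6 251.6]
(50, -239, 31) [255.8 253.1]
(60, -239, 31) [252.9 254.5]
```

```bash
python3 -c "
from cell import manip
s=manip.read_state();print(s['clock'],s['wrist_force'],s['finger_gap']); print(manip.sign_off())"
```

```text
13.225 [-3.93574487  4.98208619  3.53259918] 26.0103668139465
the job is handed in; nothing more can be done
None
```

The job is done as asked and handed in at 13.2 s, with the gripper still holding leg and lever.

- **Handwheel:** I wound it clockwise by its knob, a little over one turn, until it went hard against the stop. With about 15 N on the knob it no longer moved. In the top picture the carriage sat where it should when touching the stop.
- **Leg:** I drew it out about 52 mm by pushing on the stop plate.
- **Lever:** I then squeezed it shut against the leg with a 35 N grip. The opening settled at 26 mm, against 27 mm expected for sleeve and shut lever.
- **Pointer:** In the scene picture it is about 1 mm from the marker's centre line. Working it out from the gripper position gives about 2 mm past the line, so the two checks differ slightly. Both are within the 6 mm limit.
- **Forces:** Closing the gripper pulled it about 2 mm sideways with 20 N. I eased that before handing in, and 4–5 N per axis remained.
- **Other things on the table:** In the last top picture they are where they were, though the arm partly hides the blue tray and the screwdriver.

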